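# Hand-turn check of a loaded centrifuge rotor

### The arm

A 6-joint arm with a two-finger parallel gripper is mounted at the origin on the work surface. World frame = base frame: x ahead of the robot, y to its left, z up, the work surface at z = 0. Lengths are in mm, angles in rad, forces in N, time in s.
With the tool pointing down it reaches from about 300 to 775 mm from the base axis. Payload 14.6 kg.
Tool frame: the origin (TCP) lies between the finger pads, 19 mm behind the fingertips; this is the grasp point; z points along the fingers, y is the line along which they close (so a half turn about z gives the same grasp; the last joint's range is limited). The gripper opens to 94 mm and grips with 3 to 60 N. Pads are 16 mm wide; open, the fingers measure 119 mm over their backs; the gripper's body (75 mm by 177 mm) begins 78 mm behind the grasp point.
Start: joints at [1.063, 0.3, 1.521, -0, 1.321, -0.067], TCP at [234.661, 497.417, 224.246] pointing down, gripper open.
Joint ranges: [-3.03, 3.03], [-0.79, 2.21], [0.23, 2.52], [-1.04, 4.18], [0, 3.07], [-2.55, 2.55]. Speed limits (rad/s): [2.22, 2.22, 2.57, 3.14, 3.14, 3.14].

### API

Orientations are given as [roll, pitch, yaw] about the fixed x, y, z axes, in that order (R = Rz(yaw) Ry(pitch) Rx(roll)).
In Python, from cell import manip gives the robot as it stands.
- The arm moves only by the tool servo_tool, never from a script. Its argument "rows" is a list of rows, each a list of 7 numbers: the turn, a rotation vector about the world's x, y, z in degrees, then the shift along the world's x, y, z in mm, then the closure, from 0 (fully open) to 1 (shut). In form: [[rx, ry, rz, dx, dy, dz, fingers], ...]. A call has 1 to 20 rows; each row shifts and turns the commanded pose from where the row before left it; what a row does not reach is not made up. A row lasts 1/8 s, in which the tool goes at most 62.5 mm and 10.7 degrees, less where a joint would pass 70% of its speed; a pose out of reach is approached as far as the arm can. A call with a gripper value outside its range is refused whole. The fingers move at their own pace and stop on an object; "grip_force" is the grip in N (left out, the last holds). Time passes only in rows, so rows that do not move let the fingers close. It gives the time, the measured TCP pose, the force, the opening and the grip force at its end, in the units of the state.
- manip.read_state(): the state, without advancing time (a new reading comes with each control period).
- manip.camera(name): name is "scene" or "top"; returns the picture (400x640x3 uint8, red, green, blue); there is no depth.
- manip.camera_info(name): a dict with "fx", "fy", "cx", "cy" (pixels), "position" and "rotation" of the camera in the world. Camera axes: x right, y down, z forward; pixel columns grow to the right and rows downward; lengths in mm; the calibration is good to about 2 mm. A picture is of the moment at which its call begins. camera_info takes no time and is no camera call.
- manip.sign_off(): hands the job in; it is judged then, once.
The state is a dict: "clock": time; "joints": joint angles; "qd": joint speeds; "effort": joint torques, N m; "eef_pos": TCP position; "eef_rot": TCP orientation; "wrist_force": force on the tool from outside, world axes, zero at the start; "moment": the same for the moment, N m; "finger_gap": finger opening in mm; "finger_force": force on a finger pad.
Only numpy, scipy, OpenCV 4.12 (cv2) and the standard library are available. Lean on these libraries where they do the work, as an engineer would, in place of code of your own. Each camera call takes 0.05 s, during which the arm holds its last target. There are 200 camera calls.

### The job

Do the hand-turn check of the loaded rotor in the open centrifuge: push one of its tubes gently sideways so that the rotor coasts round on its own, either way, at about one turn in four to six seconds. While it coasts and nothing touches it, let your hand travel along with the green-capped tube for five seconds without a break, the fingertips 1 to 6 cm above the cap and within 2 cm of straight over it, so that the camera in the hand can see whether the tube rattles in its bore. Then bring the rotor gently to rest, take your hand away, and leave the tube rack and the bottle beside it where they are.

Things in the scene. Friction and masses are not known exactly. Their poses are not given: they have to be found in the camera images.
- centrifuge: the white bench centrifuge, fixed, 390 (x) x 380 (y) mm, flat top deck 195 mm above the bench with a round black-lined bowl, 286 mm across, in its middle; origin on the bench straight under the rotor axis; x points away from the control panel (the panel faces the robot), z up
- lid_hinge (a point): middle of the hinge line of the centrifuge's lid, on the deck's -y edge, 190 mm from the rotor axis. The lid stands open and fixed: a white plate 370 mm long (along the centrifuge's x), 26 mm thick, leaning 40 degrees outward from upright, its top 465 mm above the bench; keep clear of it
- rotor (a joint): rotor angle about its vertical axis, rad, growing counter-clockwise from above, counted on over full turns; the green cap's direction is the centrifuge's yaw plus this angle. Free bearing, no motor. Inertia about the axis with tubes 0.0078 kg m2 nominal (varies -30 to +40 %); drag 0.0004 N m plus 0.00015 N m per rad/s: left alone it slows by about 0.04 to 0.12 rad/s each second
- green_cap (a point): centre of the top face of the green tube cap (20 mm across, 24 mm tall), 80 mm from the rotor axis, 200 mm above the bench. Five like tubes with orange caps follow at 60 degree steps (caps 80 mm apart). All six are fixed in the rotor, 16 mm thick, and lean with their tops 20 degrees inward, towards the axis
- hub (a point): top of the steel nut on the rotor axis, 178 mm above the bench. The black rotor, 248 mm across, mass 1.3 kg nominal, has its upper surface about 145 mm above the bench under the caps: closed fingertips fit down between two tubes, to 165 mm above the bench at 85 mm from the axis, and can push a tube round from there. Left alone, the rotor takes up to half a minute to run out
- tube_rack: loose blue rack 220 x 85 mm with orange-capped tubes, 106 mm tall, stands to the left; origin at the centre of its underside; to be left alone
- disinfectant: loose white bottle with blue cap, 72 mm across, 190 mm tall, stands to the left; origin at the centre of its underside; to be left alone

How it is judged (in metres and radians):
On the way, in this order (a step that is already met when the one before it is completed fails the run):
1. the rotor has been set turning, at 0.9 rad/s or more ((velocity of joint rotor above 0.9 rad/s or velocity of joint rotor below -0.9 rad/s)), for 0.1 s.
2. for five seconds the tool travels over the green cap: TCP within 20 mm sideways and 29 to 79 mm above the cap (fingertips 10 to 60 mm above it), the rotor coasting untouched at more than 0.3 rad/s (horizontal distance between the grasp point and green_cap below 0.02 m and z of the grasp point in the frame of green_cap between 0.029 and 0.079 m and contact force between centrifuge and the fingers below 0.05 N and contact force between centrifuge and the arm below 0.05 N and (velocity of joint rotor above 0.3 rad/s or velocity of joint rotor below -0.3 rad/s)), for 5 s.
At the end, for the whole second after the job is handed in: the rotor is at rest (slower than 0.05 rad/s) and the tube rack and bottle stand within 30 mm of where they were, the bottle upright (velocity of joint rotor between -0.05 and 0.05 rad/s and distance of each of tube_rack, disinfectant from where it was at the start of the episode below 0.03 m and angle between disinfectant's own z axis and vertical below 0.2 rad); the robot touches nothing.
It fails at once if the centrifuge, its rotor or a tube is struck or pressed with more than 20 N (contact force between centrifuge and the fingers above 20 N or contact force between centrifuge and the arm above 20 N).
It fails at once if the rotor is spun faster than 3.5 rad/s (velocity of joint rotor above 3.5 rad/s or velocity of joint rotor below -3.5 rad/s).
It fails at once if the tube rack or the bottle is pushed away or the bottle tipped (distance of any of tube_rack, disinfectant from where it was at the start of the episode above 0.03 m or angle between disinfectant's own z axis and vertical above 0.3 rad).
It also fails if it takes over 64 s, if anything falls off the work surface, if the arm or the gripper's body presses on something with over 40 N, if the wrist force passes 120 N, or if a joint passes its speed limit or range.

## Working session

There is one attempt and no reset: what is moved stays moved. The work goes in short steps, Python scripts to look and compute and a tool call to move; the robot and the scene stay as the last step left them, time stands still between calls to the robot, and variables do not carry over. Pictures are saved under pics/ and viewed, at most 10 in all, crops included, and the job is handed in when it is done.

Besides the shell and the picture viewer there is one more tool, called after "Request:" as name(argument=value, ...) on one line, values as JSON. servo_tool: Moves the arm, as the interface text tells. Its arguments: {"type":"object","properties":{"rows":{"type":"array","items":{"type":"array","items":{"type":"number"}}},"grip_force":{"type":"number"}},"required":["rows"]}

```bash
mkdir -p pics; python3 - <<'E'
from cell import manip
import cv2
for n in("top","scene"):
    cv2.imwrite(f"pics/{n}0.png",manip.camera(n)[:,:,::-1]); print(n,manip.camera_info(n))
s=manip.read_state();print(s)
E
```

```text
top {'fx': 401.26925588135657, 'fy': 401.26925588135657, 'cx': 321.00314002077846, 'cy': 201.71518987466476, 'position': array([ 483.35733949,  105.7436002 , 1100.75624262]), 'rotation': array([-3.06700885, -0.00669404, -1.57546182])}
scene {'fx': 409.9599143965583, 'fy': 409.9599143965583, 'cx': 316.0601561977245, 'cy': 199.646595492338, 'position': array([1141.22855919, -128.2561037 ,  891.48602147]), 'rotation': array([-2.45539378,  0.00579625,  1.17375342])}
{'clock': 0.1, 'joints': array([ 1.06342225e+00,  3.00399160e-01,  1.52153765e+00,  2.55371465e-05,
        1.32069401e+00, -6.65864354e-02]), 'qd': array([-1.20348343e-03, -8.54394098e-04, -9.71267057e-04,  2.53066016e-03,
        3.11740832e-05, -9.60460605e-05]), 'effort': array([-1.03635586e-03, -5.32646120e+01, -3.53280616e+01,  7.08185602e-02,
        2.34818982e-02, -7.07554045e-05]), 'eef_pos': array([234.54061161, 497.23866964, 223.74415157]), 'eef_rot': array([-3.14055843e+00, -9.37581846e-05,  2.70079863e+00]), 'wrist_force': array([-0.86267859,  0.78586678, -0.52846167]), 'moment': array([-0.01537491,  0.00637208, -0.00571126]), 'finger_force': 0.0, 'finger_gap': 93.73554536091673}
```

View pics/top0.png

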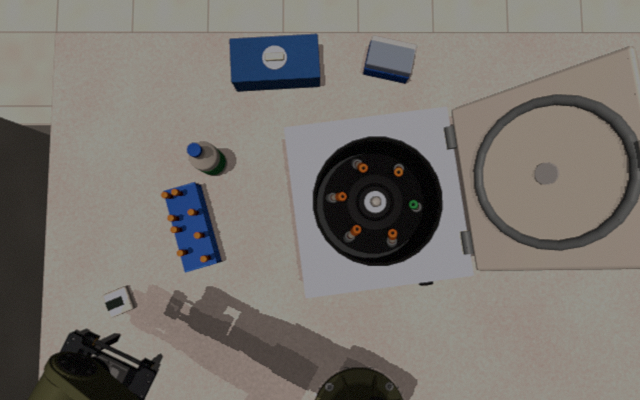

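View pics/scene0.png

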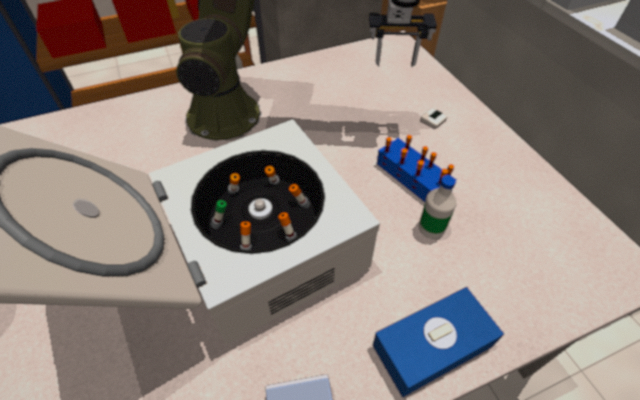

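The top view shows the hub at about (376,201) and the green cap at (414,205). The lid is to the right (-y), and the rack and bottle are at the left. The scene view agrees, with the green cap at (221,206) on the lid side.

```bash
cat > h.py <<'E'
from cell import manip
import numpy as np, cv2
from scipy.spatial.transform import Rotation as R
from scipy.optimize import least_squares
def ray(n,px,z):
    i=manip.camera_info(n); d=R.from_euler('xyz',i['rotation']).apply([(px[0]-i['cx'])/i['fx'],(px[1]-i['cy'])/i['fy'],1])
    p=i['position']; return (p+d*(z-p[2])/d[2])[:2]
def caps(n,img,z=190):
    h=cv2.cvtColor(img,cv2.COLOR_RGB2HSV); out=[]
    for c,lo,hi in(('g',(50,120,60),(80,255,255)),('o',(5,170,120),(20,255,255))):
        m=cv2.inRange(h,lo,hi); k,_,st,ce=cv2.connectedComponentsWithStats(m)
        for j in range(1,k):
            if st[j,4]>=12: out.append((c,*ray(n,ce[j],z),st[j,4],*ce[j]))
    return out
E
python3 - <<'E'
from h import *
for n in('top','scene'):
    L=[c for c in caps(n,cv2.imread(f'pics/{n}0.png')[:,:,::-1]) if c[2]<150]
    for c in L: print(n,c[0],np.round(c[1:],1))
    P=np.array([c[1:3] for c in L])
    f=least_squares(lambda q:np.hypot(*(P-q[:2]).T)-q[2],[490,-40,80],loss='soft_l1',f_scale=3)
    print(f.x,f.fun.round(1)); d=P-f.x[:2]; print(np.degrees(np.arctan2(d[:,1],d[:,0])).round(1))
print(ray('top',(376,201),178),ray('scene',(260,206),178))
E
```

```text
top g [ 545.3 -110.7   56.   413.2  204. ]
top o [629.8   3.8  36.  362.5 167.4]
top o [620.5 -77.8  33.  398.2 171.3]
top o [564.2  52.8  33.  341.4 196. ]
top o [489.   20.1  31.  356.1 229. ]
top o [479.5 -61.2  33.  392.  233.1]
[554.70667919 -28.92279721  82.03525331] [ 0.3 -0.2 -0.1  0.2 -0.  -0.2]
[ -96.6   23.5  -36.6   83.4  143.3 -156.8]
scene g [ 542.3 -108.6   99.   220.5  205.1]
scene o [-434.8   -9.8   17.   180.     3.9]
scene o [-434.8 -257.5   37.   109.1   17.2]
scene o [ -25.8 -250.5  181.   124.3   79.9]
scene o [482.1  23.5  60.  269.  169.6]
scene o [473.7 -57.5  57.  234.7 177.1]
scene o [559.6  57.2  69.  294.1 188.2]
scene o [630.2   7.9  97.  284.2 218.1]
scene o [621.1 -76.3  95.  245.  227.5]
[ 44.96515491 339.56414004 595.84514652] [ 73.6  -2.3 170.   -1.6 -56.4 -11.5  -8.8  76.9 114.7]
[ -42.  -143.9 -128.8  -96.8  -35.9  -42.8  -28.7  -29.5  -35.8]
[553.40663656 -27.72413701] [568.84453506 -27.90797985]
```

Request:
servo_tool(rows=[[0,0,0,0,0,38,1],[0,0,0,0,0,38,1],[0,0,0,19,-42,0,1],[0,0,0,19,-42,0,1],[0,0,0,19,-42,0,1],[0,0,0,19,-42,0,1],[0,0,0,19,-42,0,1],[0,0,0,19,-42,0,1],[0,0,0,19,-42,0,1],[0,0,0,19,-42,0,1],[0,0,0,19,-42,0,1],[0,0,0,19,-42,0,1],[0,0,0,19,-42,0,1],[0,0,0,19,-42,0,1],[0,0,0,19,-42,0,1],[0,0,0,19,-42,0,1],[0,0,0,0,0,0,1],[0,0,0,0,0,0,1]])

```text
clock: 2.35
eef_pos: [500.4, -90.2, 300.0]
eef_rot: [-3.142, -0.001, 2.701]
wrist_force: [-1.1, 0.3, -0.2]
finger_gap: 0.6
finger_force: 0.0
```

Request:
servo_tool(rows=[[0,0,0,2,-6,-25,1],[0,0,0,0,0,-25,1],[0,0,0,0,0,-20,1],[0,0,0,0,0,0,1]])

```text
clock: 2.85
eef_pos: [502.0, -95.5, 229.5]
eef_rot: [-3.141, -0.002, 2.702]
wrist_force: [0.6, -0.2, 0.2]
finger_gap: 0.4
finger_force: 0.0
```

```bash
python3 - <<'E'
from h import *
im=manip.camera('scene');c=im[110:280,150:350]
cv2.imwrite('pics/s1.png',cv2.resize(c,None,fx=3.5,fy=3.5,interpolation=cv2.INTER_CUBIC)[:,:,::-1])
for n,i in(('scene',im),('top',manip.camera('top'))):
    for c in caps(n,i): 
        if abs(c[1]-553)<100 and abs(c[2]+28)<100: print(n,c[0],np.round(c[1:],1))
print(manip.read_state()['eef_pos'])
E
```

```text
scene g [ 548.8 -111.7   51.   219.9  207.7]
scene o [482.9  23.5  64.  269.1 169.8]
scene o [473.1 -57.6  62.  234.5 177. ]
scene o [560.   57.5  73.  294.3 188.3]
scene o [630.1   7.8 100.  284.2 218.1]
scene o [621.3 -76.1  99.  245.1 227.5]
top o [629.7   4.2  41.  362.3 167.5]
top o [620.2 -78.1  41.  398.3 171.5]
top o [564.3  52.4  40.  341.6 196. ]
top o [489.   20.1  36.  356.1 229. ]
top o [479.5 -61.9  39.  392.3 233.1]
[502.80613987 -95.99777542 231.24210603]
```

View pics/s1.png

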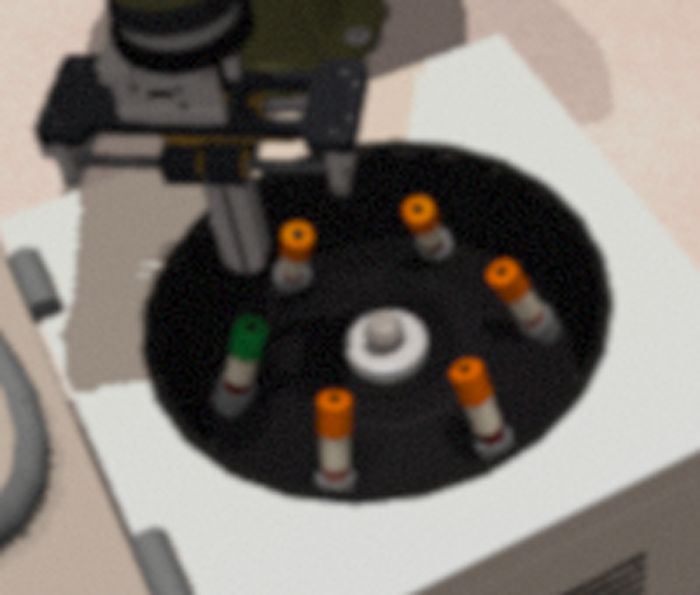

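```bash
python3 - <<'E'
import numpy as np
def rows(phi,inc,dz,r=85):
    C=np.array([553,-28.]);p=np.round(C+r*np.array([np.cos(np.radians(phi)),np.sin(np.radians(phi))]));out=[]
    for i,z in zip(inc,dz):
        phi+=i;q=np.round(C+r*np.array([np.cos(np.radians(phi)),np.sin(np.radians(phi))]),0);d=q-p;p=q
        out.append([0,0,0,*d.astype(int).tolist(),z,1])
    print(out,p,phi)
rows(-126.7,[0]*5+[2]*6,[-10,-12,-12,-12,0]+[0]*6)
inc=[1.5]*3+[2,3,4,5,6,7,8,9,9.5,9.5,7,6.5,6.5,6.5]
rows(-114.7,inc,[0]*14+[30,30,0])
E
```

```text
[[0, 0, 0, 0, 0, -10, 1], [0, 0, 0, 0, 0, -12, 1], [0, 0, 0, 0, 0, -12, 1], [0, 0, 0, 0, 0, -12, 1], [0, 0, 0, 0, 0, 0, 1], [0, 0, 0, 3, -2, 0, 1], [0, 0, 0, 2, -2, 0, 1], [0, 0, 0, 3, -1, 0, 1], [0, 0, 0, 2, -2, 0, 1], [0, 0, 0, 3, -1, 0, 1], [0, 0, 0, 2, -1, 0, 1]] [ 517. -105.] -114.7
[[0, 0, 0, 3, -1, 0, 1], [0, 0, 0, 2, -1, 0, 1], [0, 0, 0, 2, -1, 0, 1], [0, 0, 0, 2, -1, 0, 1], [0, 0, 0, 5, -1, 0, 1], [0, 0, 0, 5, -1, 0, 1], [0, 0, 0, 8, -2, 0, 1], [0, 0, 0, 9, 0, 0, 1], [0, 0, 0, 10, 1, 0, 1], [0, 0, 0, 12, 2, 0, 1], [0, 0, 0, 12, 4, 0, 1], [0, 0, 0, 13, 7, 0, 1], [0, 0, 0, 11, 9, 0, 1], [0, 0, 0, 7, 7, 0, 1], [0, 0, 0, 6, 8, 30, 1], [0, 0, 0, 5, 8, 30, 1], [0, 0, 0, 4, 9, 0, 1]] [633. -58.] -20.700000000000003
```

Request:
servo_tool(rows=[[0,0,0,0,0,-10,1],[0,0,0,0,0,-12,1],[0,0,0,0,0,-12,1],[0,0,0,0,0,-12,1],[0,0,0,0,0,0,1],[0,0,0,3,-2,0,1],[0,0,0,2,-2,0,1],[0,0,0,3,-1,0,1],[0,0,0,2,-2,0,1],[0,0,0,3,-1,0,1],[0,0,0,2,-1,0,1]])

```text
clock: 4.32
eef_pos: [517.9, -105.7, 184.2]
eef_rot: [3.142, -0.0, 2.701]
wrist_force: [-0.6, 0.2, 0.2]
finger_gap: 0.4
finger_force: 0.0
```

```bash
python3 - <<'E'
from h import *
for n,i in(('top',manip.camera('top')),):
    for c in caps(n,i): 
        if abs(c[1]-553)<100 and abs(c[2]+28)<100: print(n,c[0],np.round(c[1:],1),np.degrees(np.arctan2(c[2]+28.9,c[1]-554.7)))
print(manip.read_state()['eef_pos'])
E
```

```text
top o [629.7   4.2  41.  362.3 167.5] 23.808775847126196
top o [620.4 -78.   42.  398.2 171.4] -36.76681265355769
top o [564.5  52.4  41.  341.6 195.9] 83.10646167139164
top o [488.9  19.6  39.  356.3 229.1] 143.63474748602007
top o [479.8 -61.4  37.  392.1 232.9] -156.55287462115737
[ 517.94122146 -105.73398314  184.19047365]
```

Request:
servo_tool(rows=[[0,0,0,3,-1,0,1],[0,0,0,2,-1,0,1],[0,0,0,2,-1,0,1],[0,0,0,2,-1,0,1],[0,0,0,5,-1,0,1],[0,0,0,5,-1,0,1],[0,0,0,8,-2,0,1],[0,0,0,9,0,0,1],[0,0,0,10,1,0,1],[0,0,0,12,2,0,1],[0,0,0,12,4,0,1],[0,0,0,13,7,0,1],[0,0,0,11,9,0,1],[0,0,0,7,7,0,1],[0,0,0,6,8,30,1],[0,0,0,5,8,30,1],[0,0,0,4,9,0,1]])

```text
clock: 6.5
eef_pos: [634.6, -58.1, 246.5]
eef_rot: [3.14, 0.004, 2.701]
wrist_force: [-0.1, -0.3, 0.1]
finger_gap: 0.4
finger_force: 0.0
```

```bash
cat >> h.py <<'E'
import json,os
CT=np.array([554.7,-28.9]); RT=82.0
def look(names=('top','scene')):
    """green angle estimate (deg) from each view: mean of visible caps, mod 60; green if seen"""
    for n in names:
        t=manip.read_state()['clock']; im=manip.camera(n); g=None; a=[]
        C=CT if n=='top' else np.array([551.5,-25.6])
        for c in caps(n,im):
            d=np.array(c[1:3])-C
            if 68<np.hypot(*d)<96:
                an=np.degrees(np.arctan2(d[1],d[0]))
                if c[0]=='g': g=round(an,1)
                else: a.append(an)
        z=np.angle(np.exp(1j*np.radians(6*np.array(a))).mean(),deg=True)/6 if a else None
        print(n,'t',round(t,3),'mod60',z and round(z,1),'green',g,'n',len(a))
        open('log.txt','a').write(json.dumps([n,float(t),z,g,len(a)])+'\n')
E
python3 - <<'E'
from h import *
look(); look()
print(manip.read_state()['eef_pos'])
E
```

```text
top t 6.5 mod60 4.9 green 4.7 n 2
scene t 6.55 mod60 7.3 green 8.1 n 3
top t 6.6 mod60 11.8 green 11.8 n 2
scene t 6.65 mod60 15.7 green 14.8 n 2
[633.2828522  -58.41611845 242.78377907]
```

```bash
cat >> h.py <<'E'
C0=np.array([553,-27.5])
def gen(p,phis,r=80,dz=None):
    p=np.round(p[:2]);o=[]
    for k,f in enumerate(phis):
        q=np.round(C0+r*np.array([np.cos(np.radians(f)),np.sin(np.radians(f))]));d=q-p;p=q
        o.append([0,0,0,*d.astype(int).tolist(),dz[k] if dz else 0,1])
    print(o)
E
python3 - <<'E'
from h import *
t=6.7+.125*np.arange(1,11); g=18.5+71*(t-6.7)
lag=np.r_[np.linspace(-39,0,7)[1:],0,0,0,0]
print((g+lag).round(1)); gen(manip.read_state()['eef_pos'],g+lag)
E
```

```text
[ -5.1  10.2  25.6  41.   56.4  71.8  80.6  89.5  98.4 107.2]
[[0, 0, 0, 0, 23, 0, 1], [0, 0, 0, -1, 22, 0, 1], [0, 0, 0, -7, 20, 0, 1], [0, 0, 0, -12, 18, 0, 1], [0, 0, 0, -16, 14, 0, 1], [0, 0, 0, -19, 9, 0, 1], [0, 0, 0, -12, 3, 0, 1], [0, 0, 0, -12, 1, 0, 1], [0, 0, 0, -13, 0, 0, 1], [0, 0, 0, -12, -3, 0, 1]]
```

Request:
servo_tool(rows=[[0,0,0,0,23,0,1],[0,0,0,-1,22,0,1],[0,0,0,-7,20,0,1],[0,0,0,-12,18,0,1],[0,0,0,-16,14,0,1],[0,0,0,-19,9,0,1],[0,0,0,-12,3,0,1],[0,0,0,-12,1,0,1],[0,0,0,-13,0,0,1],[0,0,0,-12,-3,0,1]])

```text
clock: 7.95
eef_pos: [528.9, 48.2, 244.2]
eef_rot: [3.142, 0.0, 2.701]
wrist_force: [0.2, -1.2, -0.4]
finger_gap: 0.6
finger_force: 0.0
```

```bash
python3 - <<'E'
from h import *
look(('scene','top'))
s=manip.read_state();p=s['eef_pos'];print(s['clock'],p,np.degrees(np.arctan2(*(p[:2]-C0)[::-1])),np.hypot(*(p[:2]-C0)))
E
```

```text
scene t 7.95 mod60 -17.0 green 99.6 n 5
top t 8.0 mod60 -13.8 green None n 4
8.05 [528.86056747  47.95877265 244.48457029] 107.73959200573883 79.22587059880286
```

```bash
python3 - <<'E'
from h import *
t=.125*np.arange(1,15); gen(manip.read_state()['eef_pos'],109.2+64.4*t-2*t*t)
E
```

```text
[[0, 0, 0, -13, -4, 0, 1], [0, 0, 0, -9, -6, 0, 1], [0, 0, 0, -9, -7, 0, 1], [0, 0, 0, -7, -8, 0, 1], [0, 0, 0, -6, -9, 0, 1], [0, 0, 0, -5, -9, 0, 1], [0, 0, 0, -4, -10, 0, 1], [0, 0, 0, -2, -11, 0, 1], [0, 0, 0, -1, -10, 0, 1], [0, 0, 0, 1, -11, 0, 1], [0, 0, 0, 1, -10, 0, 1], [0, 0, 0, 3, -10, 0, 1], [0, 0, 0, 5, -9, 0, 1], [0, 0, 0, 5, -8, 0, 1]]
```

Request:
servo_tool(rows=[[0,0,0,-13,-4,0,1],[0,0,0,-9,-6,0,1],[0,0,0,-9,-7,0,1],[0,0,0,-7,-8,0,1],[0,0,0,-6,-9,0,1],[0,0,0,-5,-9,0,1],[0,0,0,-4,-10,0,1],[0,0,0,-2,-11,0,1],[0,0,0,-1,-10,0,1],[0,0,0,1,-11,0,1],[0,0,0,1,-10,0,1],[0,0,0,3,-10,0,1],[0,0,0,5,-9,0,1],[0,0,0,5,-8,0,1]])

```text
clock: 9.8
eef_pos: [489.1, -74.2, 244.2]
eef_rot: [-3.142, -0.0, 2.701]
wrist_force: [0.2, -0.8, 0.9]
finger_gap: 0.6
finger_force: 0.0
```

```bash
cat >> h.py <<'E'
def fit(g_guess):
    L=[json.loads(l) for l in open('log.txt')]; T=[];A=[]
    for n,t,z,g,k in L:
        if z is None: continue
        T.append(t);A.append(z+60*round((g_guess(t)-z)/60))
    c=np.polyfit(np.array(T)-8,A,2); print('fit',c,'res',(np.polyval(c,np.array(T)-8)-A).round(1))
    s=manip.read_state();p=s['eef_pos'];t=s['clock']
    print(t,p.round(1),'tool',np.degrees(np.arctan2(*(p[:2]-C0)[::-1])),np.hypot(*(p[:2]-C0)),'green',np.polyval(c,t-8),'w',2*c[0]*(t-8)+c[1])
    return c
E
python3 - <<'E'
from h import *
look(('scene','top'))
c=fit(lambda t:109.2+64.4*(t-8.05)-2*(t-8.05)**2)
t=manip.read_state()['clock']+.125*np.arange(1,15)-8; gen(manip.read_state()['eef_pos'],np.polyval(c,t))
E
```

```text
scene t 9.8 mod60 -20.8 green -137.3 n 5
top t 9.85 mod60 -17.9 green None n 5
fit [ -1.53072366  65.4441427  106.26401535] res [-0.2  0.8 -0.1 -0.5  0.   0.  -0.   0. ]
9.9 [489.1 -74.2 244.1] tool -143.82149892586864 79.18843093886971 green 225.08197408444903 w 59.62739280393423
[[0, 0, 0, 15, -17, 0, 1], [0, 0, 0, 9, -6, 0, 1], [0, 0, 0, 9, -4, 0, 1], [0, 0, 0, 10, -4, 0, 1], [0, 0, 0, 10, -2, 0, 1], [0, 0, 0, 10, 0, 0, 1], [0, 0, 0, 9, 0, 0, 1], [0, 0, 0, 10, 2, 0, 1], [0, 0, 0, 10, 2, 0, 1], [0, 0, 0, 9, 4, 0, 1], [0, 0, 0, 8, 5, 0, 1], [0, 0, 0, 8, 6, 0, 1], [0, 0, 0, 6, 7, 0, 1], [0, 0, 0, 6, 7, 0, 1]]
```

Request:
servo_tool(rows=[[0,0,0,15,-17,0,1],[0,0,0,9,-6,0,1],[0,0,0,9,-4,0,1],[0,0,0,10,-4,0,1],[0,0,0,10,-2,0,1],[0,0,0,10,0,0,1],[0,0,0,9,0,0,1],[0,0,0,10,2,0,1],[0,0,0,10,2,0,1],[0,0,0,9,4,0,1],[0,0,0,8,5,0,1],[0,0,0,8,6,0,1],[0,0,0,6,7,0,1],[0,0,0,6,7,0,1]])

```text
clock: 11.65
eef_pos: [618.0, -73.0, 244.3]
eef_rot: [3.142, 0.0, 2.701]
wrist_force: [-0.7, 0.2, -0.2]
finger_gap: 0.2
finger_force: 0.0
```

```bash
python3 - <<'E'
from h import *
look(('scene',))
c=fit(lambda t:np.polyval([ -1.53072366,65.4441427,106.26401535],t-8))
t=manip.read_state()['clock']+.125*np.arange(1,17)-8; gen(manip.read_state()['eef_pos'],np.polyval(c,t)+1)
E
```

```text
scene t 11.65 mod60 24.4 green -34.6 n 3
fit [ -1.55810134  65.4452308  106.31157847] res [-0.2  0.8 -0.1 -0.5  0.1  0.1 -0.1 -0.   0. ]
11.7 [618.4 -72.3 244.2] tool -34.39291376680077 79.29249451586752 green 327.12852515897407 w 53.91528091683935
[[0, 0, 0, 7, 10, 0, 1], [0, 0, 0, 4, 9, 0, 1], [0, 0, 0, 2, 9, 0, 1], [0, 0, 0, 2, 9, 0, 1], [0, 0, 0, 0, 9, 0, 1], [0, 0, 0, -1, 9, 0, 1], [0, 0, 0, -1, 9, 0, 1], [0, 0, 0, -3, 8, 0, 1], [0, 0, 0, -4, 9, 0, 1], [0, 0, 0, -4, 7, 0, 1], [0, 0, 0, -5, 7, 0, 1], [0, 0, 0, -6, 7, 0, 1], [0, 0, 0, -6, 5, 0, 1], [0, 0, 0, -7, 5, 0, 1], [0, 0, 0, -8, 4, 0, 1], [0, 0, 0, -7, 4, 0, 1]]
```

Model fits very well. Continue (five-second mark at about 13 s; I'll go well past it).

Request:
servo_tool(rows=[[0,0,0,7,10,0,1],[0,0,0,4,9,0,1],[0,0,0,2,9,0,1],[0,0,0,2,9,0,1],[0,0,0,0,9,0,1],[0,0,0,-1,9,0,1],[0,0,0,-1,9,0,1],[0,0,0,-3,8,0,1],[0,0,0,-4,9,0,1],[0,0,0,-4,7,0,1],[0,0,0,-5,7,0,1],[0,0,0,-6,7,0,1],[0,0,0,-6,5,0,1],[0,0,0,-7,5,0,1],[0,0,0,-8,4,0,1],[0,0,0,-7,4,0,1]])

```text
clock: 13.7
eef_pos: [580.1, 46.6, 244.3]
eef_rot: [3.142, 0.0, 2.701]
wrist_force: [-0.4, 0.3, -0.1]
finger_gap: 0.4
finger_force: 0.0
```

```bash
python3 - <<'E'
from h import *
im=manip.camera('scene');cv2.imwrite('pics/s2.png',cv2.resize(im[110:280,150:350],None,fx=3.5,fy=3.5,interpolation=cv2.INTER_CUBIC)[:,:,::-1])
look(('scene',))
c=fit(lambda t:np.polyval([ -1.55810134,65.4452308,106.31157847],t-8))
t=manip.read_state()['clock']+.125*np.arange(1,21)-8; gen(manip.read_state()['eef_pos'],np.polyval(c,t)+1)
E
```

```text
scene t 13.75 mod60 10.8 green 66.7 n 4
fit [ -1.57044331  65.45806726 106.34415966] res [-0.3  0.8 -0.2 -0.6  0.1  0.1 -0.1  0.  -0.1  0. ]
13.8 [580.1  46.8 244.5] tool 69.92241242824085 79.06850399643352 green 433.1712368056463 w 47.2409248575087
[[0, 0, 0, -13, 4, 0, 1], [0, 0, 0, -8, 1, 0, 1], [0, 0, 0, -8, 0, 0, 1], [0, 0, 0, -8, 0, 0, 1], [0, 0, 0, -8, -2, 0, 1], [0, 0, 0, -8, -2, 0, 1], [0, 0, 0, -7, -3, 0, 1], [0, 0, 0, -7, -3, 0, 1], [0, 0, 0, -6, -4, 0, 1], [0, 0, 0, -6, -5, 0, 1], [0, 0, 0, -6, -5, 0, 1], [0, 0, 0, -5, -6, 0, 1], [0, 0, 0, -4, -6, 0, 1], [0, 0, 0, -4, -6, 0, 1], [0, 0, 0, -3, -7, 0, 1], [0, 0, 0, -2, -6, 0, 1], [0, 0, 0, -2, -7, 0, 1], [0, 0, 0, -1, -7, 0, 1], [0, 0, 0, -1, -7, 0, 1], [0, 0, 0, 0, -7, 0, 1]]
```

View pics/s2.png

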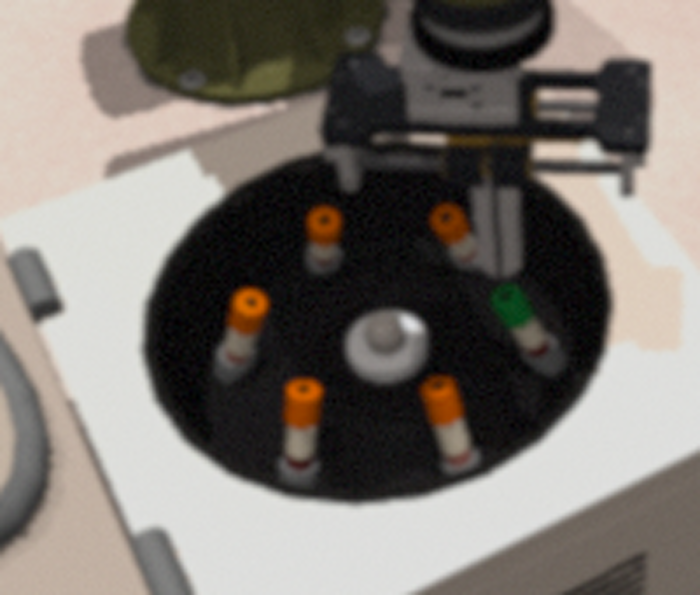

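The hand is straight over the green cap at about (512,295) in the crop. I'll follow one more call for margin.

Request:
servo_tool(rows=[[0,0,0,-13,4,0,1],[0,0,0,-8,1,0,1],[0,0,0,-8,0,0,1],[0,0,0,-8,0,0,1],[0,0,0,-8,-2,0,1],[0,0,0,-8,-2,0,1],[0,0,0,-7,-3,0,1],[0,0,0,-7,-3,0,1],[0,0,0,-6,-4,0,1],[0,0,0,-6,-5,0,1],[0,0,0,-6,-5,0,1],[0,0,0,-5,-6,0,1],[0,0,0,-4,-6,0,1],[0,0,0,-4,-6,0,1],[0,0,0,-3,-7,0,1],[0,0,0,-2,-6,0,1],[0,0,0,-2,-7,0,1],[0,0,0,-1,-7,0,1],[0,0,0,-1,-7,0,1],[0,0,0,0,-7,0,1]])

```text
clock: 16.3
eef_pos: [473.6, -32.1, 244.2]
eef_rot: [-3.142, -0.0, 2.701]
wrist_force: [0.0, 0.8, -0.3]
finger_gap: 0.6
finger_force: 0.0
```

```bash
python3 - <<'E'
from h import *
look(('scene',))
c=fit(lambda t:np.polyval([ -1.57044331,65.45806726,106.34415966],t-8))
E
```

```text
scene t 16.3 mod60 4.2 green -175.3 n 5
fit [ -1.51623735  65.32109985 106.15077475] res [-0.1  0.9 -0.  -0.5 -0.1 -0.1 -0.3 -0.3 -0.   0.8 -0.4]
16.35 [473.7 -32.6 244.2] tool -176.31659484618189 79.49236773294487 green 545.8660999193216 w 39.99993611511364
```

```bash
python3 - <<'E'
from h import *
t=.125*np.arange(1,9); lead=np.r_[np.linspace(0,30,6)[1:],30,30,31]
gen(manip.read_state()['eef_pos'],186.2+39.7*t-1.4*t*t+lead,85)
E
```

```text
[[0, 0, 0, -2, -20, 0, 1], [0, 0, 0, 6, -14, 0, 1], [0, 0, 0, 9, -14, 0, 1], [0, 0, 0, 11, -11, 0, 1], [0, 0, 0, 13, -9, 0, 1], [0, 0, 0, 6, -4, 0, 1], [0, 0, 0, 7, -2, 0, 1], [0, 0, 0, 8, -3, 0, 1]]
```

Request:
servo_tool(rows=[[0,0,0,-2,-20,0,1],[0,0,0,6,-14,0,1],[0,0,0,9,-14,0,1],[0,0,0,11,-11,0,1],[0,0,0,13,-9,0,1],[0,0,0,6,-4,0,1],[0,0,0,7,-2,0,1],[0,0,0,8,-3,0,1]])

```text
clock: 17.35
eef_pos: [532.1, -108.5, 244.3]
eef_rot: [3.142, 0.0, 2.701]
wrist_force: [-0.9, 0.1, 0.5]
finger_gap: 0.3
finger_force: 0.0
```

```bash
python3 - <<'E'
from h import *
look(('scene',))
c=fit(lambda t:np.polyval([ -1.51623735,65.32109985,106.15077475],t-8))
s=manip.read_state();t=s['clock']-8;g=np.polyval(c,t);w=(2*c[0]*t+c[1])/8
inc=np.r_[w,w,w,w*.98,w,w-.5,w-1,w-1,w-1,w-1,w-1.2,w-1.2]
lead0=30
gen(s['eef_pos'],g+30+np.cumsum(inc),85,[0,-15,-15,-15,-15]+[0]*7); print(inc)
E
```

```text
scene t 17.35 mod60 -15.1 green -136.0 n 5
fit [ -1.50930042  65.2960137  106.12310189] res [-0.1  1.  -0.  -0.4 -0.1 -0.1 -0.4 -0.3 -0.1  0.9 -0.1 -0.2]
17.4 [ 532.7 -108.8  244.2] tool -104.02057201224099 83.78549578574105 green 586.5438451546296 w 36.92116571461766
[[0, 0, 0, 7, -2, 0, 1], [0, 0, 0, 7, -1, -15, 1], [0, 0, 0, 7, 0, -15, 1], [0, 0, 0, 6, 0, -15, 1], [0, 0, 0, 7, 1, -15, 1], [0, 0, 0, 6, 1, 0, 1], [0, 0, 0, 5, 1, 0, 1], [0, 0, 0, 5, 2, 0, 1], [0, 0, 0, 5, 2, 0, 1], [0, 0, 0, 5, 3, 0, 1], [0, 0, 0, 4, 2, 0, 1], [0, 0, 0, 5, 3, 0, 1]]
[4.61514571 4.61514571 4.61514571 4.5228428  4.61514571 4.11514571
 3.61514571 3.61514571 3.61514571 3.61514571 3.41514571 3.41514571]
```

Request:
servo_tool(rows=[[0,0,0,7,-2,0,1],[0,0,0,7,-1,-15,1],[0,0,0,7,0,-15,1],[0,0,0,6,0,-15,1],[0,0,0,7,1,-15,1],[0,0,0,6,1,0,1],[0,0,0,5,1,0,1],[0,0,0,5,2,0,1],[0,0,0,5,2,0,1],[0,0,0,5,3,0,1],[0,0,0,4,2,0,1],[0,0,0,5,3,0,1]])

```text
clock: 18.9
eef_pos: [600.9, -96.4, 184.2]
eef_rot: [-3.142, -0.0, 2.701]
wrist_force: [0.1, -0.5, -0.3]
finger_gap: 0.4
finger_force: 0.0
```

```bash
python3 - <<'E'
from h import *
look(('top',))
c=fit(lambda t:np.polyval([ -1.5093,65.296,106.123],t-8))
s=manip.read_state();t=s['clock']-8;w=(2*c[0]*t+c[1])/8;p=s['eef_pos']
ph=np.degrees(np.arctan2(*(p[:2]-C0)[::-1]))
inc=np.r_[[w-1]*8,w-1.5,2,1.5,1.2,1,.8,.6,.4,.2,0,0]
print(w);gen(p,ph+np.cumsum(inc),84); print(inc)
E
```

```text
top t 18.9 mod60 -19.7 green None n 3
fit [ -1.49050805  65.19944452 106.04100485] res [ 0.   1.1  0.1 -0.4 -0.2 -0.2 -0.6 -0.5 -0.2  0.9  0.3  0.5 -0.7]
18.95 [601.3 -96.1 184.2] tool -54.817947141157745 83.88924127151495 green 641.2592803941761 w 32.55731813436345
4.069664766795431
[[0, 0, 0, 4, 3, 0, 1], [0, 0, 0, 3, 2, 0, 1], [0, 0, 0, 4, 3, 0, 1], [0, 0, 0, 3, 4, 0, 1], [0, 0, 0, 3, 3, 0, 1], [0, 0, 0, 3, 4, 0, 1], [0, 0, 0, 2, 3, 0, 1], [0, 0, 0, 3, 4, 0, 1], [0, 0, 0, 1, 3, 0, 1], [0, 0, 0, 2, 3, 0, 1], [0, 0, 0, 1, 2, 0, 1], [0, 0, 0, 0, 2, 0, 1], [0, 0, 0, 1, 1, 0, 1], [0, 0, 0, 0, 1, 0, 1], [0, 0, 0, 1, 1, 0, 1], [0, 0, 0, 0, 1, 0, 1], [0, 0, 0, 0, 0, 0, 1], [0, 0, 0, 0, 0, 0, 1], [0, 0, 0, 0, 0, 0, 1]]
[3.06966477 3.06966477 3.06966477 3.06966477 3.06966477 3.06966477
 3.06966477 3.06966477 2.56966477 2.         1.5        1.2
 1.         0.8        0.6        0.4        0.2        0.
 0.        ]
```

Request:
servo_tool(rows=[[0,0,0,4,3,0,1],[0,0,0,3,2,0,1],[0,0,0,4,3,0,1],[0,0,0,3,4,0,1],[0,0,0,3,3,0,1],[0,0,0,3,4,0,1],[0,0,0,2,3,0,1],[0,0,0,3,4,0,1],[0,0,0,1,3,0,1],[0,0,0,2,3,0,1],[0,0,0,1,2,0,1],[0,0,0,0,2,0,1],[0,0,0,1,1,0,1],[0,0,0,0,1,0,1],[0,0,0,1,1,0,1],[0,0,0,0,1,0,1],[0,0,0,0,0,0,1],[0,0,0,0,0,0,1],[0,0,0,0,0,0,1],[0,0,0,0,0,0,1]])

```text
clock: 21.45
eef_pos: [631.7, -56.6, 184.3]
eef_rot: [-3.142, 0.0, 2.701]
wrist_force: [-0.9, -0.0, 0.1]
finger_gap: 0.4
finger_force: 0.0
```

```bash
python3 - <<'E'
from h import *
for i in range(4): look(('top','scene'))
p=manip.read_state()['eef_pos'];print(p,np.degrees(np.arctan2(*(p[:2]-C0)[::-1])))
E
```

```text
top t 21.45 mod60 23.1 green None n 3
scene t 21.5 mod60 23.9 green -35.1 n 3
top t 21.55 mod60 23.3 green None n 3
scene t 21.6 mod60 23.2 green -34.9 n 2
top t 21.65 mod60 23.5 green None n 3
scene t 21.7 mod60 23.1 green -35.0 n 2
top t 21.75 mod60 23.9 green None n 3
scene t 21.8 mod60 23.2 green -34.7 n 2
[631.66210911 -56.5941914  184.25224129] -20.29756122256575
```

Request:
servo_tool(rows=[[0,0,0,0,0,0,1],[0,0,0,0,0,0,1],[0,0,0,0,0,0,1],[0,0,0,0,0,0,1],[0,0,0,0,0,0,1],[0,0,0,0,0,0,1],[0,0,0,1,3,0,1],[0,0,0,1,3,0,1],[0,0,0,0,3,10,1],[0,0,0,0,0,25,1],[0,0,0,0,0,40,1],[0,0,0,0,0,40,1],[0,0,0,-40,10,20,1],[0,0,0,-50,10,0,1],[0,0,0,-50,10,0,1],[0,0,0,-50,10,0,1],[0,0,0,-50,10,0,1],[0,0,0,0,0,0,1],[0,0,0,0,0,0,1],[0,0,0,0,0,0,1]])

```text
clock: 24.35
eef_pos: [394.4, 2.3, 319.2]
eef_rot: [-3.141, -0.0, 2.701]
wrist_force: [-0.0, -0.0, 0.6]
finger_gap: 0.2
finger_force: 0.0
```

```bash
python3 - <<'E'
from h import *
for i in range(6): look(('top','scene'))
cv2.imwrite('pics/t9.png',manip.camera('top')[:,:,::-1])
E
```

```text
top t 24.35 mod60 23.6 green -36.5 n 5
scene t 24.4 mod60 23.2 green -36.2 n 5
top t 24.45 mod60 23.5 green -36.4 n 5
scene t 24.5 mod60 23.3 green -36.2 n 5
top t 24.55 mod60 23.5 green -36.6 n 5
scene t 24.6 mod60 23.3 green -36.1 n 5
top t 24.65 mod60 23.6 green -36.6 n 5
scene t 24.7 mod60 23.3 green -36.2 n 5
top t 24.75 mod60 23.5 green -36.6 n 5
scene t 24.8 mod60 23.3 green -36.2 n 5
top t 24.85 mod60 23.6 green -36.5 n 5
scene t 24.9 mod60 23.3 green -36.1 n 5
```

View pics/t9.png

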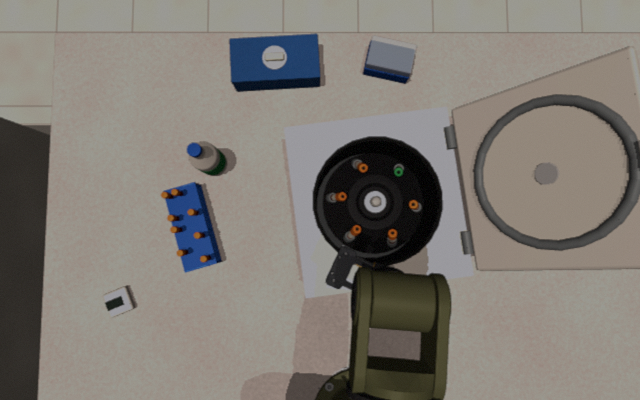

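The rotor is at rest with the green cap at (398,171). The hand is clear of it, and the rack and bottle have not moved.

```bash
python3 -c "
from cell import manip
print(manip.sign_off())"
```

```text
the job is handed in; nothing more can be done
None
```

The hand-turn check is done and handed in, verdict not shown: the rotor coasted at about one turn in 5.3 s, the hand travelled over the green cap for over 8 s by my camera-based estimate, and I then braked it gently to rest and withdrew the hand, leaving the rack and bottle unmoved.

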